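# Make up the hand-care and foot-care kits

### The job

Make up two care kits from the things lying about on the bathroom counter: the hand kit in the three-bay tray, with the nail brush in the middle bay and the tweezers and the small nail clipper in the two outer bays (either way round), and the foot kit in the two-bay tray, with the large nail clipper in one bay and the pumice stone in the other. Lay each thing flat in the middle of its bay, lengthwise along it, parallel to the dividers. Do not shift or tip the toothbrush cup, the pill organizer or the cotton jar.

Things in the scene. Friction and masses are not known exactly. Their poses are not given: they have to be found in the camera images.
- small_clipper: Small steel nail clipper lying flat, lever folded on top: 56 long (x) x 13 wide (y) x 12 high (z) mm, about 30 g (varies by a third). Origin: centre of the underside; x along its length, jaws at +x, z up.
- large_clipper: Large steel toenail clipper of the same form, lying flat: 84 long (x) x 19 wide (y) x 18 high (z) mm, about 70 g (varies by a third). Origin: centre of the underside; x along its length, jaws at +x, z up.
- tweezers: Rigid steel tweezers lying flat (the two arms side by side): 97 long (x), 14 wide at the middle (y; there the arms run parallel for 32 mm, from x = -20 to +12, and narrow towards both ends), 9 high (z) mm, about 30 g (varies by a third); they do not flex. Origin: centre of the underside; x along the length, tips at +x.
- nail_brush: Bamboo nail brush, bristles down: 85 long (x) x 34 wide (y) x 30 high (z) mm; the bamboo block is the upper 16 mm, the bristles (rigid, 28 wide) the lower 14 mm; about 60 g (varies by a third). Origin: centre of the underside; x along its length, z up.
- pumice: Grey pumice stone, a block with rounded edges: 74 long (x) x 42 wide (y) x 25 high (z) mm, about 60 g (varies by a third). Origin: centre of the underside; x along its length, z up.
- three_tray: White plastic hand-kit tray with three bays, fixed to the counter: 219 (x) x 125 (y) mm, floor 3 thick, outer walls and the two dividers 3 thick and 12 high above the counter. Dividers run along y; the bays, each 69 (x) x 119 (y) mm clear, have their centres at x = -72, 0 and +72 mm. Origin: centre of the underside, at counter level.
- two_tray: White plastic foot-kit tray with two bays, fixed to the counter: 159 (x) x 125 (y) mm, floor 3 thick, outer walls and the one divider 3 thick and 12 high above the counter. The divider runs along y; the bays, each 75 (x) x 119 (y) mm clear, have their centres at x = -39 and +39 mm. Origin: centre of the underside, at counter level.
- cup: Teal ceramic toothbrush cup, empty, standing: 72 diameter, 95 high mm. Origin: centre of the underside. A bystander, to be left alone.
- pill_box: Closed grey plastic pill organizer with seven lids in a row: 34 (x) x 122 (y) x 25 high mm. Origin: centre of the underside. A bystander, to be left alone.
- jar: Closed glass cotton jar with a bamboo lid: 54 diameter, 60 high mm. Origin: centre of the underside. A bystander, to be left alone.
Mind the look-alikes: they are no part of the job. There is more than one size of the pumice; the job needs the middle-sized.

How it is judged:
By the outcome, as a careful person would: the job done as asked, in the order asked, and still so for the second after the job is handed in, with the robot touching nothing.
It also fails if it takes over 128 s, if anything falls off the work surface, if the arm or the gripper's body presses on something with over 40 N, if the wrist force passes 120 N, or if a joint passes its speed limit or range.

### The arm

A 7-joint arm with a two-finger parallel gripper is mounted at the origin on the work surface. World frame = base frame: x ahead of the robot, y to its left, z up, the work surface at z = 0. Lengths are in mm, angles in rad, forces in N, time in s.
With the tool pointing down it reaches from about 400 to 900 mm from the base axis. Payload 5.6 kg.
Tool frame: the origin (TCP) lies midway between the tips of the shut fingers; the grasp point (between the pads) lies 19 mm behind it; z points along the fingers, y is the line along which they close (so a half turn about z gives the same grasp; the last joint's range is limited). The gripper opens to 92 mm and grips with 3 to 60 N. Pads are 20 mm wide; open, the fingers measure 128 mm over their backs; the gripper's body (75 mm by 189 mm) begins 69 mm behind the grasp point.
Start: joints at [1.16, 0.468, -0.012, 1.603, 0.006, 1.071, -0.056], TCP at [233.676, -606.551, 214.592] pointing down, gripper open.
Joint ranges: [-2.53, 2.53], [-0.31, 2.02], [-1.57, 1.55], [0.28, 2.44], [-1.29, 4.43], [0.15, 1.84], [-2.92, 2.92]. Speed limits (rad/s): [2.57, 2.57, 3.14, 3.14, 3.14, 3.14, 3.14].

### API

Orientations are given as a rotation vector (axis times angle).
In Python, from cell import robot, grip, kin, viewer gives the robot as it stands. Calls block until the motion is done:
- robot.movep(position, orientation): joint-space move of the TCP to a pose.
- robot.servo_line(position, feed=150, rotation=None): straight line of the TCP; rotation=None keeps the orientation; feed is the mean speed in mm/s.
- robot.goto_joints(angles): joint-space move.
- grip(opening, newtons=None): opening from 0.0 (shut) to 1.0 (fully open); newtons is the grip in N (None keeps the last); returns when the fingers have stopped.
- robot.hold(seconds).
- kin.ik(position, orientation): joint angles nearest the present ones, or None.
- robot.observe(): the state.
- viewer.read_camera(name): name is "side" or "top"; returns the picture (400x640x3 uint8, red, green, blue); there is no depth.
- viewer.camera_info(name): a dict with "camera_matrix" (3x3 intrinsics, pixels), "k1" (the pictures are not rectified: a ray, as slopes to the right and down, at radius r is drawn at 1 + k1 r^2 times it, then the intrinsics apply), "R" (3x3) and "t" (3): a world point X has camera coordinates R X + t. Camera axes: x right, y down, z forward; pixel columns grow to the right and rows downward; lengths in mm; the calibration is good to about 2 mm. A picture is of the moment at which its call begins. camera_info takes no time and is no camera call.
A pose or a line that the arm cannot do raises robot.IKError and nothing moves.
- robot.job_done(): hands the job in; it is judged then, once.
Trained networks look in the newest picture that a camera, given by its name, has taken for a name from the list of things; names that differ only in an ending like _2 or _b are one class to them, and where a whole thing is asked for, a point or a joint stands for the part that bears it (a point fixed in the world has none). Each returns a list of dicts, best first, with "confidence" (0 to 1); they miss things now and then, are a little off and sometimes report something else, mostly with a low value. They report only what shows in the picture. A call takes as long as a camera call. They do not tell look-alikes from the thing itself.
- viewer.silhouettes(name, camera): "mask" (400x640 bool, what is visible of it).
- viewer.pinpoint(name, camera): "at" ([x, y, z] in mm, in the coordinates of the camera as it stood for that picture, good to about 4 mm: a listed point, or the origin of a listed thing).
The state is a dict: "t": time; "joints": joint angles; "joint_velocities": joint speeds; "joint_torque": joint torques, N m; "tcp_pos": TCP position; "tcp_rot": TCP orientation; "contact_force": force on the tool from outside, world axes, zero at the start; "wrist_torque": the same for the moment, N m; "grip_width": opening from 0.0 (shut) to 1.0 (fully open); "grip_force": force on a finger pad.
Only numpy, scipy, OpenCV 4.12 (cv2) and the standard library are available. Lean on these libraries where they do the work, as an engineer would, in place of code of your own. Each camera call takes 0.05 s, during which the arm holds its last target. There are 200 camera calls.

## Working session

There is one attempt and no reset: what is moved stays moved. The work goes in short steps, each a Python script; the robot and the scene stay as the last script left them, time stands still between calls to the robot, and variables do not carry over. Pictures are saved under pics/ and viewed, at most 14 in all, crops included, and the job is handed in when it is done.

```bash
ls; mkdir -p pics
cat > h.py <<'E'
import numpy as np, cv2
from cell import robot, grip, kin, viewer
def world(cam,p):
    i=viewer.camera_info(cam); return np.array(i["R"]).T@(np.array(p)-np.array(i["t"]))
def ray(cam,uv):
    i=viewer.camera_info(cam);K=np.array(i["camera_matrix"]);k=i["k1"]
    uv=np.atleast_2d(np.array(uv,float)); 
    d=np.array([k,0,0,0,0.])
    n=cv2.undistortPoints(uv.reshape(-1,1,2),K,d).reshape(-1,2)
    R=np.array(i["R"]); c=-R.T@np.array(i["t"])
    return c,np.c_[n,np.ones(len(n))]@R
def onz(cam,uv,z):
    c,d=ray(cam,uv); return c+d*((z-c[2])/d[:,2])[:,None]
def rect(cam,mask,z):
    cs,_=cv2.findContours(mask.astype(np.uint8),cv2.RETR_EXTERNAL,cv2.CHAIN_APPROX_NONE)
    c=max(cs,key=cv2.contourArea).reshape(-1,2)
    w=onz(cam,c,z)[:,:2]
    (x,y),(a,b),t=cv2.minAreaRect(w.astype(np.float32))
    if a<b: a,b,t=b,a,t+90
    return round(x),round(y),round(a),round(b),round((t+90)%180-90,1)
E
cat > a.py <<'E'
from h import *
for c in("top","side"):
    im=viewer.read_camera(c); cv2.imwrite(f"pics/{c}0.png",im[:,:,::-1])
    for n,h in dict(small_clipper=12,large_clipper=18,tweezers=9,nail_brush=30,pumice=25,three_tray=12,two_tray=12,cup=95,pill_box=25,jar=60).items():
        for s in viewer.silhouettes(n,c):
            m=s["mask"]
            if s["confidence"]>.2 and m.any():
                ys,xs=np.nonzero(m);print(c,n,round(s["confidence"],2),"px",int(xs.mean()),int(ys.mean()),m.sum(),rect(c,m,h))
        for s in viewer.pinpoint(n,c):
            if s["confidence"]>.2: print("   pin",round(s["confidence"],2),world(c,s["at"]).round())
print({c:(-np.array(viewer.camera_info(c)["R"]).T@np.array(viewer.camera_info(c)["t"])).round() for c in("top","side")})
E
python3 a.py
```

```text
pics
   pin 0.55 [650. 145.   2.]
top large_clipper 0.47 px 369 151 175 (643, -147, 80, 16, -10.2)
   pin 0.54 [ 647. -146.    0.]
top tweezers 0.49 px 305 171 21 (590, 22, 16, 8, 0.2)
   pin 0.65 [678.  -9.  -1.]
   pin 0.45 [571.  17.  -1.]
top nail_brush 0.86 px 265 226 404 (446, 123, 82, 34, -14.8)
   pin 0.83 [448. 125.   1.]
top pumice 0.72 px 349 260 262 (359, -90, 56, 31, 45.1)
top pumice 0.71 px 421 284 912 (299, -274, 103, 59, -74.3)
top pumice 0.61 px 355 218 502 (465, -108, 76, 49, -11.6)
   pin 0.63 [362. -91.  -1.]
   pin 0.62 [447. 127.   2.]
   pin 0.58 [ 297. -274.   -2.]
   pin 0.56 [ 471. -105.    4.]
top three_tray 0.92 px 192 203 4139 (507, 316, 222, 131, -8.9)
top three_tray 0.35 px 365 185 656 (553, -136, 123, 37, 89.8)
   pin 0.93 [510. 313.  -1.]
top two_tray 0.72 px 428 202 2995 (512, -301, 164, 133, -12.6)
   pin 0.82 [ 512. -302.    1.]
top cup 0.56 px 317 133 771 (671, -9, 82, 69, -0.0)
   pin 0.73 [680.  -8.   0.]
top pill_box 0.84 px 364 185 649 (551, -133, 120, 36, 87.9)
top pill_box 0.43 px 259 181 391 (565, 140, 61, 51, 45.2)
   pin 0.89 [ 551. -133.
[... 779 characters left out ...]
-70, 64, 47, 46.1)
   pin 0.79 [360. -94.  -5.]
   pin 0.62 [ 301. -276.   -4.]
   pin 0.56 [ 461. -106.   -0.]
side three_tray 0.71 px 246 306 7300 (503, 320, 230, 135, -9.1)
   pin 0.84 [510. 322.   2.]
side two_tray 0.87 px 373 149 1605 (514, -291, 171, 143, -12.0)
   pin 0.82 [ 518. -299.   -5.]
side cup 0.65 px 262 170 1245 (638, 43, 195, 68, -55.2)
   pin 0.61 [679.  -8.  -0.]
   pin 0.48 [ 547. -136.   -0.]
side pill_box 0.86 px 332 173 609 (545, -118, 151, 47, 87.9)
   pin 0.74 [ 547. -136.   -1.]
side jar 0.65 px 269 227 827 (542, 167, 112, 49, -54.2)
   pin 0.78 [563. 137.   0.]
   pin 0.41 [ 548. -139.    2.]
{'top': array([ 401.,  -14., 1126.]), 'side': array([108., 782., 657.])}
```

View pics/top0.png

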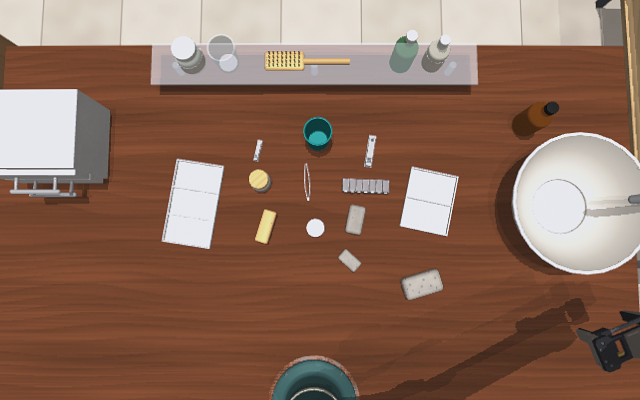

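View pics/side0.png

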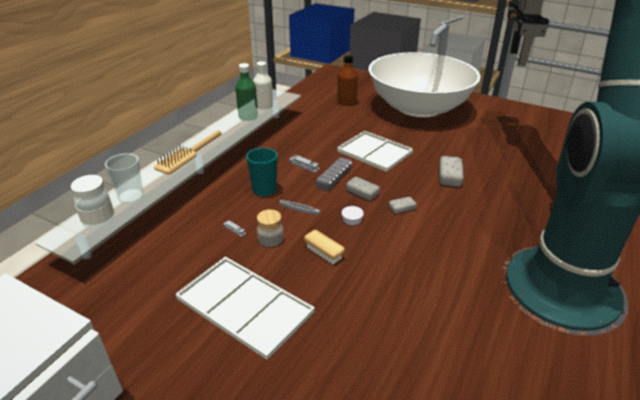

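The top view shows the small clipper at (258,150), large clipper (370,151), tweezers (307,182), brush (265,226), and pumices at (355,219) middle, (349,260) small and (421,284) large. The trays are at (193,203) and (429,202), and an unlisted white disc is at (315,228). The side view agrees. Next I'll fit box models to the masks in both views.

```bash
cat > fit.py <<'E'
from h import *
from scipy.optimize import minimize
S=8
def proj(cam,P):
    i=viewer.camera_info(cam)
    return cv2.projectPoints(P,cv2.Rodrigues(np.array(i["R"]))[0],np.array(i["t"],float),np.array(i["camera_matrix"]),np.array([i["k1"],0,0,0,0.]))[0].reshape(-1,2)
def outline(kind,L,W,H):
    if kind=="tw": xy=np.array([[-48,0],[-40,-3],[-20,-7],[12,-7],[48,-1],[48,1],[12,7],[-20,7],[-40,3]],float)
    else: xy=np.array([[-1,-1],[1,-1],[1,1],[-1,1]])*[L/2,W/2]
    return np.vstack([np.c_[xy,0*xy[:,0]],np.c_[xy,0*xy[:,0]+H]])
def fit(dims,x0,masks,kind="box",z0=0):
    P=outline(kind,*dims)
    big={}
    for c,m in masks.items():
        ys,xs=np.nonzero(m);a=max(xs.min()-12,0),max(ys.min()-12,0),xs.max()+12,ys.max()+12
        big[c]=(a,cv2.resize(m[a[1]:a[3],a[0]:a[2]].astype(np.float32),None,fx=S,fy=S,interpolation=cv2.INTER_LINEAR)>.5)
    def cost(p):
        c_,s_=np.cos(p[2]),np.sin(p[2]);R=np.array([[c_,-s_,0],[s_,c_,0],[0,0,1]])
        W=P@R.T+[p[0],p[1],z0];t=0
        for c,(a,b) in big.items():
            uv=(proj(c,W)-[a[0],a[1]]+.5)*S
            im=np.zeros(b.shape,np.uint8);cv2.fillConvexPoly(im,cv2.convexHull(np.round(uv).astype(np.int32)),1)
            im=im>0;t+=1-(im&b).sum()/max((im|b).sum(),1)
        return t/len(big)
    best=None
    for da in(-.25,-.1,0,.1,.25):
        s=np.array([[0,0,0],[8,0,0],[0,8,0],[0,0,.15]])+[x0[0],x0[1],x0[2]+da]
        r=minimize(cost,s[0],method="Nelder-Mead",options=dict(initial_simplex=s))
        if best is None or r.fun<best.fun: best=r
    return best.x[0].round(1),best.x[1].round(1),np.degrees(best.x[2]).round(1),round(best.fun,3)
E
cat > b.py <<'E'
from fit import *
D=dict(nail_brush=((85,34,30),(446,123,-.25)),pumice=((74,42,25),(468,-106,-.2)),three_tray=((219,125,12),(509,315,-.16)),two_tray=((159,125,12),(512,-301,-.21)),
 small_clipper=((56,13,12),(650,145,-.2)),large_clipper=((84,19,18),(646,-147,-.17)),tweezers=((97,14,9),(567,21,0)))
for c in("top","side"): pass
ms={n:{} for n in D}
for c in("top","side"):
    im=viewer.read_camera(c); hsv=cv2.cvtColor(im,cv2.COLOR_RGB2HSV)
    for n,(d,x) in D.items():
        u0=proj(c,np.array([[x[0],x[1],d[2]/2.]]))[0]
        for s in viewer.silhouettes(n,c):
            m=s["mask"];ys,xs=np.nonzero(m)
            if len(xs)>60 and np.hypot(xs.mean()-u0[0],ys.mean()-u0[1])<8: ms[n][c]=m;break
        # own colour segmentation for steel things
        if n in("tweezers","small_clipper","large_clipper"):
            roi=np.zeros((400,640),np.uint8);cv2.circle(roi,tuple(int(v) for v in u0),30,1,-1)
            m=((hsv[...,1]<90)&(roi>0)).astype(np.uint8);m=cv2.morphologyEx(m,cv2.MORPH_CLOSE,np.ones((5,5)))
            k,l,st,ce=cv2.connectedComponentsWithStats(m)
            j=[q for q in range(1,k) if st[q,4]>20]
            j=min(j,key=lambda q:np.hypot(*(ce[q]-u0)));m=l==j
            print(n,c,"colour",m.sum(),ms[n][c].sum() if c in ms[n] else None, fit(d,x,{c:m},"tw" if n=="tweezers" else "box"))
            if n=="tweezers" or c not in ms[n]: ms[n][c]=m
for n,(d,x) in D.items():
    k="tw" if n=="tweezers" else "box"
    print(n,"both",fit(d,x,ms[n],k),{c:fit(d,x,{c:m},k) for c,m in ms[n].items()})
im=viewer.read_camera("top");cv2.imwrite("pics/crop.png",cv2.resize(im[120:245,155:465,::-1],None,fx=2.5,fy=2.5,interpolation=cv2.INTER_CUBIC))
E
python3 b.py | sed 's/np.float64(\([^)]*\))/\1/g'
```

```text
small_clipper top colour 131 98 (649.5, 148.9, -12.5, 0.089)
large_clipper top colour 266 None (646.6, -147.7, -9.5, 0.069)
tweezers top colour 196 None (564.6, 18.1, 3.2, 0.249)
small_clipper side colour 194 172 (647.6, 150.6, -12.7, 0.081)
large_clipper side colour 501 232 (642.4, -146.4, -10.8, 0.439)
tweezers side colour 274 267 (564.1, 18.8, 4.5, 0.125)
nail_brush both (446.9, 124.9, -16.1, 0.143) {'top': (447.1, 125.7, -16.1, 0.095), 'side': (447.5, 121.9, -21.6, 0.167)}Traceback (most recent call last):
  File "b.py", line 24, in <module>
    print(n,"both",fit(d,x,ms[n],k),{c:fit(d,x,{c:m},k) for c,m in ms[n].items()})
                   ~~~^^^^^^^^^^^^^
  File "fit.py", line 28, in fit
    r=minimize(cost,s[0],method="Nelder-Mead",options=dict(initial_simplex=s))
    res = _minimize_neldermead(fun, x0, args, callback, bounds=bounds,
                               **options)
    fxcc = func(xcc)
    fx = function(np.copy(x), *(wrapper_args + args))
  File "fit.py", line 21, in cost
    uv=(proj(c,W)-[a[0],a[1]]+.5)*S
        ~~~~^^^^^
  File "fit.py", line 5, in proj
    i=viewer.camera_info(cam)
ValueError: time passes only in moves, steps and waits
```

```bash
cat >> h.py <<'E'
import functools
INFO={c:viewer.camera_info(c) for c in("top","side")}
E
sed -i 's/viewer.camera_info(cam)/INFO[cam]/' fit.py h.py
python3 b.py | sed 's/np.float64(\([^)]*\))/\1/g'; python3 -c "
from h import *
print(robot.observe()['t'])"
```

```text
small_clipper top colour 131 None (649.5, 148.9, -12.5, 0.089)
large_clipper top colour 266 213 (646.6, -147.7, -9.5, 0.069)
tweezers top colour 196 None (564.6, 18.1, 3.2, 0.249)
small_clipper side colour 196 None (647.7, 150.6, -12.7, 0.078)
large_clipper side colour 506 228 (642.8, -146.6, -10.1, 0.444)
tweezers side colour 275 235 (564.2, 18.9, 4.5, 0.127)
nail_brush both (447.0, 126.1, -19.6, 0.18) {'top': (446.7, 125.4, -15.9, 0.127), 'side': (449.4, 120.9, -24.7, 0.208)}
pumice both (465.1, -106.8, -12.2, 0.144) {'top': (464.3, -107.1, -12.9, 0.132), 'side': (466.5, -105.6, -18.9, 0.15)}
three_tray both (507.0, 317.5, -9.1, 0.017) {'top': (507.3, 317.8, -8.8, 0.016), 'side': (506.8, 317.2, -9.1, 0.015)}
two_tray both (512.9, -300.7, -12.1, 0.025) {'top': (513.4, -301.2, -12.3, 0.018), 'side': (512.8, -299.9, -12.1, 0.026)}
small_clipper both (649.1, 149.6, -12.0, 0.109) {'top': (649.5, 148.9, -12.5, 0.089), 'side': (647.7, 150.6, -12.7, 0.078)}
large_clipper both (644.9, -147.0, -11.0, 0.219) {'top': (645.8, -147.3, -9.0, 0.176), 'side': (644.0, -146.8, -16.8, 0.233)}
tweezers both (564.4, 19.1, 4.4, 0.191) {'top': (564.6, 18.1, 3.2, 0.249), 'side': (564.2, 18.9, 4.5, 0.127)}
3.75
```

View pics/crop.png

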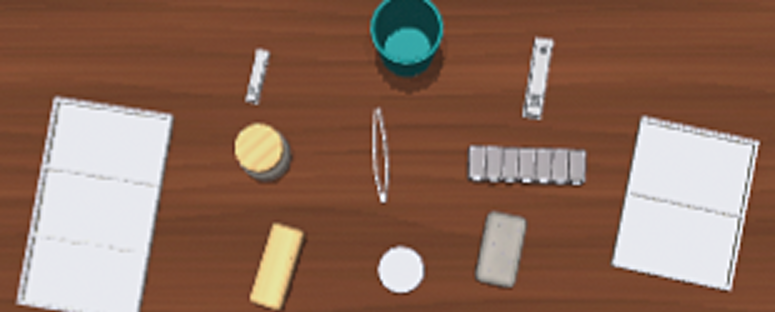

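The crop confirms the fits: brush at (275,265), middle pumice (500,249), tweezers (380,155), clippers (257,75) and (538,78). Starting with the brush.

```bash
cat > pp.py <<'E'
from h import *
from scipy.spatial.transform import Rotation as Ro
TR=dict(three=(507.1,317.5,-9.0),two=(513.1,-300.6,-12.2))
def bay(tray,dx):
    x,y,a=TR[tray];r=np.radians(a);return x+dx*np.cos(r),y+dx*np.sin(r),a+90
def ori(deg): return (Ro.from_euler('z',deg,degrees=True)*Ro.from_euler('x',180,degrees=True)).as_rotvec()
def pick_yaw(x,y,deg,z):
    j0=np.array(robot.observe()["joints"]);best=None
    for d in(deg,deg+180):
        q=kin.ik([x,y,z],ori(d))
        if q is None: continue
        s=np.abs(np.array(q)-j0).max()+2*max(0,abs(q[6])-2.5)
        if best is None or s<best[0]: best=(s,d)
    return best[1]
def st(t):
    o=robot.observe();print(t,"t",round(o["t"],1),"w",round(o["grip_width"]*92,1),"f",np.round(o["grip_force"],1),"cf",np.round(o["contact_force"],1),"z",round(o["tcp_pos"][2],1),"j7",round(o["joints"][6],2));return o
def pick(x,y,deg,rel,w,N=25,H=150):
    d=pick_yaw(x,y,deg,H);robot.movep([x,y,H],ori(d));grip(w/92)
    robot.servo_line([x,y,rel+25],feed=200);robot.servo_line([x,y,rel],feed=40)
    grip(0,N);st("gripped");robot.servo_line([x,y,H],feed=150);o=st("lifted");return o
def place(x,y,deg,rel,w,H=150):
    d=pick_yaw(x,y,deg,H);robot.movep([x,y,H],ori(d));z=rel+3.7
    robot.servo_line([x,y,z+25],feed=150);robot.servo_line([x,y,z],feed=30)
    st("down");robot.hold(.2);grip(w/92);robot.hold(.2);robot.servo_line([x,y,z+30],feed=60);robot.servo_line([x,y,H],feed=250);st("released")
E
python3 - <<'E'
from pp import *
p=robot.observe()["tcp_pos"];robot.servo_line([p[0],p[1],300],feed=200)
pick(447,125.4,-16,15.5,60)
place(*bay("three",0),15.5,48)
cv2.imwrite("pics/t1.png",cv2.resize(viewer.read_camera("side")[130:390,150:470,::-1],None,fx=2.2,fy=2.2))
E
```

```text
gripped t 9.7 w 34.2 f 25.0 cf [ 0.2 -0.2  1.4] z 15.6 j7 0.19
lifted t 10.7 w 33.6 f 25.0 cf [-0.5 -0.8 -1.1] z 149.2 j7 0.41
down t 13.7 w 34.2 f 25.0 cf [ 0.7 -0.  -1.1] z 19.3 j7 1.54
released t 15.7 w 48.0 f 0.0 cf [-0.4 -0.4 -0.7] z 150.0 j7 1.63
```

View pics/t1.png

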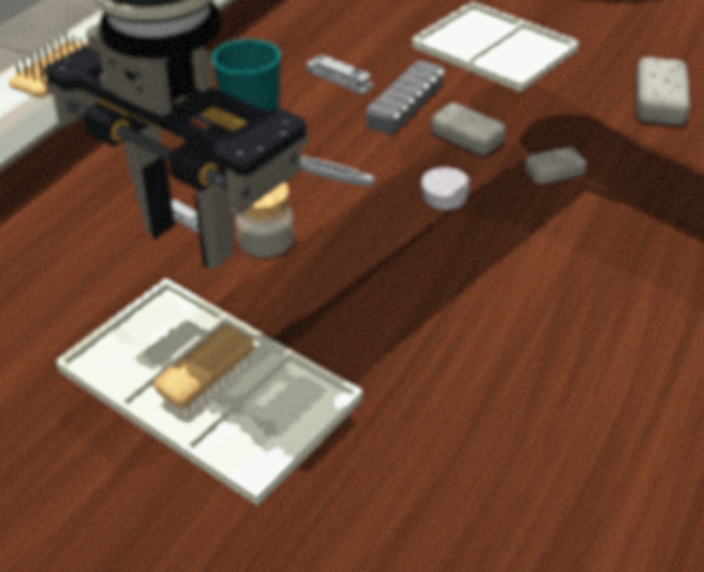

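The picture shows the brush in the middle bay at about (205,365), well centred. Next: tweezers and the small clipper.

Run:
```python
from pp import *
o=pick(564.4,18.7,4,2,32)
if o["grip_width"]*92>8:
    place(*bay("three",-72),2,28)
    o=pick(649,149.5,-12.5,2.5,32)
    if o["grip_width"]*92>8: place(*bay("three",72),2.5,27)
```

```text
gripped t 19.3 w 13.4 f 25.0 cf [0.5 0.5 1. ] z 2.2 j7 0.75
lifted t 20.4 w 13.2 f 25.0 cf [-0.1 -0.6 -1.2] z 149.1 j7 0.89
down t 23.6 w 14.0 f 25.0 cf [0.1 0.  0.1] z 5.8 j7 1.39
released t 25.7 w 28.0 f 0.0 cf [-0.9  0.3 -0.3] z 148.9 j7 1.51
gripped t 29.1 w 9.5 f 49.2 cf [-1.4 -0.1  3.9] z 3.0 j7 0.43
lifted t 30.2 w 10.3 f 48.5 cf [ 0.5  0.1 -0.4] z 148.9 j7 0.53
down t 33.2 w 10.3 f 48.5 cf [ 0.6  0.6 -0.5] z 6.2 j7 1.67
released t 35.4 w 26.9 f 0.0 cf [-0.8 -0.2 -1.8] z 149.3 j7 1.75
```

Run:
```python
from pp import *
o=pick(646,-147.4,-9.8,8,38)
if o["grip_width"]*92>10:
    place(*bay("two",39),8,34)
    o=pick(464.8,-106.8,-12.6,12,64)
    if o["grip_width"]*92>30: place(*bay("two",-39),12,58)
robot.movep([450,-60,300],ori(0))
for c in("top","side"):
    im=viewer.read_camera(c)[:,:,::-1]
    cv2.imwrite(f"pics/e{c}.png",im)
t=cv2.imread("pics/etop.png");s=cv2.imread("pics/eside.png")
r=lambda a,f:cv2.resize(a,f,interpolation=cv2.INTER_CUBIC)
cv2.imwrite("pics/m.png",np.vstack([np.hstack([r(t[150:255,150:240],(340,300)),r(t[150:255,390:480],(340,300))]),np.hstack([r(s[250:360,165:325],(340,240)),r(s[120:180,330:420],(340,240))])]))
```

```text
gripped t 39.4 w 15.5 f 25.0 cf [ 1.  -0.   0.2] z 8.2 j7 0.89
lifted t 40.5 w 15.5 f 25.0 cf [-0.5 -0.4 -1. ] z 148.8 j7 0.98
down t 43.5 w 15.4 f 25.0 cf [-1.1  0.4 -1.3] z 11.8 j7 -0.31
released t 45.6 w 33.3 f 0.0 cf [ 0.5 -0.5 -0.3] z 149.7 j7 -0.21
gripped t 49.1 w 41.6 f 25.0 cf [-0.1 -0.3  1.9] z 12.2 j7 0.64
lifted t 50.2 w 41.5 f 25.0 cf [ 0.1  0.6 -0.8] z 149.2 j7 0.83
down t 53.0 w 41.9 f 25.0 cf [-0.6  0.2 -0.8] z 15.8 j7 -0.32
released t 55.0 w 58.1 f 0.0 cf [-0.6  0.  -0.3] z 149.7 j7 -0.17
```

View pics/m.png

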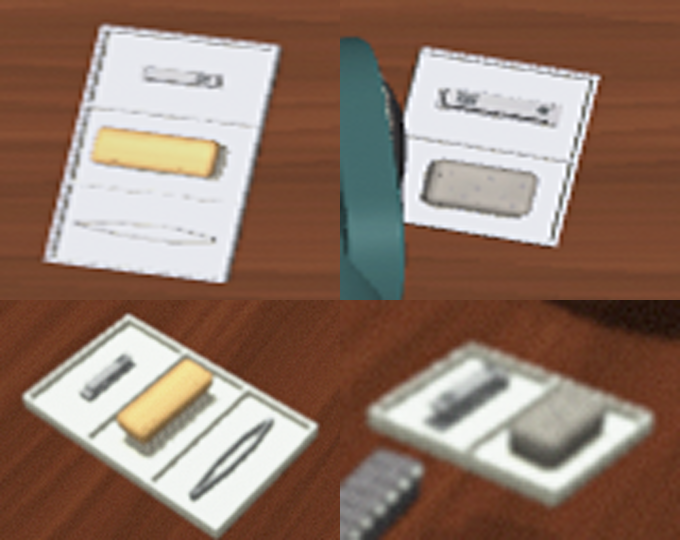

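View pics/etop.png

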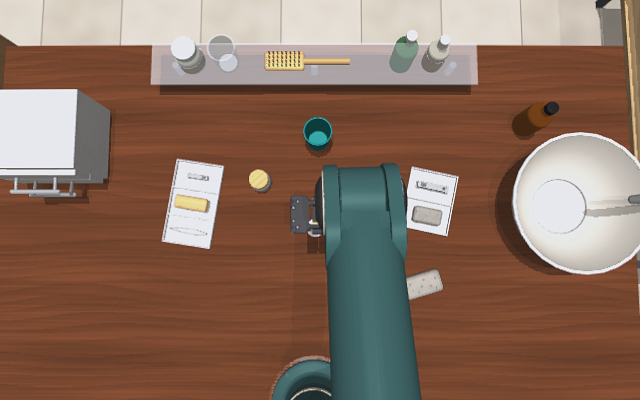

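The pictures show all five things centred and parallel in their bays: small clipper at (198,177), brush (191,204) and tweezers (188,231) in the three-bay tray; large clipper (432,186) and pumice (427,215) in the two-bay tray. The cup and jar look unmoved. The arm hides the pill organizer from above, but the side view shows it in place.

```bash
python3 -c "
from h import *
print(robot.job_done())"
```

```text
the job is handed in; nothing more can be done
None
```

Both care kits are made up and handed in at about 57 s of the 128 s allowed: all five things lie centred in their bays in the last pictures, and the cup, pill organizer and jar were left alone.

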